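# Count out a display kit by tipping

### The arm

A 6-joint arm with a two-finger parallel gripper is mounted at the origin on the work surface. World frame = base frame: x ahead of the robot, y to its left, z up, the work surface at z = 0. Lengths are in m, angles in rad, forces in N, time in s.
With the tool pointing down it reaches from about 0.25 to 0.775 m from the base axis. Payload 8.9 kg.
Tool frame: the origin (TCP) lies at the very end of the fingers, on their centre line; the grasp point (between the pads) lies 19 mm behind it (robot.tcp_to_grasp is the distance from the TCP to the grasp point, in m); z points along the fingers, y is the line along which they close (so a half turn about z gives the same grasp; the last joint's range is limited). The gripper opens to 85 mm and grips with 20 to 120 N. Pads are 22 mm wide; open, the fingers measure 114 mm over their backs; the gripper's body (76 mm by 85 mm) begins 54 mm behind the grasp point. The pads swing forward as they close: fully open they stand 13 mm farther back than shut.
Start: joints at [-1.316, 0.291, -0.153, 1.127, 0, 1.431], TCP at [0.201, -0.485, 0.231] pointing down, gripper open.
Joint ranges: [-2.52, 2.52], [-0.91, 1.74], [-1.3, 1.37], [-1.96, 2.02], [-1.52, 1.47], [-3.14, 3.14]. Speed limits (rad/s): [2.22, 2.22, 2.79, 3.14, 3.14, 3.14].

### API

Orientations are given as a rotation vector (axis times angle).
In Python, from rig import robot, vision gives the robot as it stands.
- The arm moves only by the tool move_arm, never from a script. Its argument "targets" is one flat list of numbers, 6 for each row, row after row: the shift along the world's x, y, z as a fraction of full scale, then the turn, a rotation vector about the world's x, y, z as a fraction of full scale. In form: [x, y, z, rx, ry, rz, x, y, z, rx, ry, rz, ...]. A call has 1 to 20 rows; each row shifts and turns the commanded pose from where the row before left it; what a row does not reach is not made up. Full scale, the value 1, is 20 mm for a shift and 10 degrees for a turn. A row lasts 1/8 s, in which the tool goes at most 62.5 mm and 10.7 degrees, less where a joint would pass 70% of its speed; a pose out of reach is approached as far as the arm can. A call with a number of a shift or a turn outside -1 to 1 is refused whole. A call with a gripper value outside its range is refused whole. "gripper" is the finger opening in mm, from 0 to 85.4, set as the call begins (left out, the last holds). The fingers move at their own pace and stop on an object; "force" is the grip in N (left out, the last holds). Time passes only in rows, so rows that do not move let the fingers close. It gives the time, the measured TCP pose, the force, the opening and the grip force at its end, in the units of the state.
- robot.get_state(): the state, without advancing time (a new reading comes with each control period).
- vision.snapshot(name): name is "scene" or "top" or "wrist"; returns (picture, depth): 480x640x3 uint8, blue, green, red; 480x640 float32, m along the optical axis (not along the pixel's ray), 0 where there is no reading.
- vision.camera_model(name): a dict with "fx", "fy", "cx", "cy" (pixels), "k1" (the pictures are not rectified: a ray, as slopes to the right and down, at radius r is drawn at 1 + k1 r^2 times it, then the intrinsics apply), "R" (3x3) and "t" (3): a world point X has camera coordinates R X + t. Camera axes: x right, y down, z forward; pixel columns grow to the right and rows downward; lengths in m; the calibration is good to about 2 mm. A picture is of the moment at which its call begins: read the wrist's pose just before it. camera_model takes no time and is no camera call; for the wrist camera it gives the pose at the moment of the call.
- robot.sign_off(): hands the job in; it is judged then, once.
The state is a dict: "time": time; "joint_positions": joint angles; "joint_velocities": joint speeds; "joint_torque": joint torques, N m; "ee_pos": TCP position; "ee_rot": TCP orientation; "contact_force": force on the tool from outside, world axes, zero at the start; "wrist_torque": the same for the moment, N m; "grip_width": opening from 0.0 (shut) to 1.0 (fully open); "gripper_force": force on a finger pad.
Only numpy, scipy, OpenCV 4.12 (cv2) and the standard library are available. Lean on these libraries where they do the work, as an engineer would, in place of code of your own. Each camera call takes 0.05 s, during which the arm holds its last target. There are 200 camera calls.

### The job

Make up one fixing kit in the blue pan of the scale: exactly three steel discs, tipped out of the white cup by its red lever without touching the discs, and the one purple clip, picked from the grey bin. Tip slowly, watch the pan's weight, stop when three discs have dropped, and swing the cup back to its level rest so that the other three stay in it. Leave everything else where it stands.

Things in the scene. Friction and masses are not known exactly. Their poses are not given: they have to be found in the camera images.
- tipper: Fixed tipping stand: a steel base plate with two thin aluminium posts that carry the white tipping cup on an axle. Origin: on the table under the axle. Its own +x points horizontally the way the cup pours, +y along the axle towards the side where the red lever is, z up. Stand and axle do not move.
- cup (a joint): Tilt of the white tipping cup about its axle, rad: 0 = level, at its rest stop; grows as the spout goes down, to 0.95 at most. The axle is stiff: the cup stays at any angle where it is left; about 2.5 N at the lever's end moves it, either way. Discs slide out one at a time, each about 0.1 rad after the last; the first at 0.13 to 0.40 rad, depending on unknown friction.
- tipper_hinge (a point): Middle of the cup's axle, 140 mm above the stand's origin; the axle lies along the stand's y. The white cup is a narrow open-topped trough, from 30 mm ahead of the axle to about 110 mm behind it, 29 mm wide outside, 23 mm inside, holding six steel discs in single file.
- cup_lip (a point): Middle of the floor's edge at the cup's spout, 30 mm ahead of the axle and level with it at rest; turns with the cup. The black floor behind it is a crown of six flats, each 23 mm long and 6 degrees less steep than the one before, with one disc on each at the start.
- lever_tip (a point): Top end of the cup's red lever, a plain round bar 12 mm in diameter that turns rigidly with the cup. It stands up from the axle, 110 mm long, in a plane 65 mm to the stand's +y side, clear of cup and posts. At rest it leans 0.35 rad back (towards the stand's -x) from vertical; pushing its top towards the stand's +x tips the cup, pushing it back to -x returns it.
- scale: Fixed grey spring scale, 120 x 120 mm base, that stands in front of the spout. Origin: centre of its underside, on the table; its axes are about those of the stand.
- pan (a joint): How far the scale's blue pan has sunk, m: 0 when empty, 4 mm (0.004) for every steel disc (12 g each) and about 5 to 9 mm for one clip; it settles within 0.4 s, stop at 33 mm.
- pan_floor (a point): Centre of the blue pan's inner floor. Pan: square, 110 mm outside, 104 mm inside, walls 25 mm above this floor, sides along the scale's x and y; the empty pan's floor is 78 mm above the table. It sinks with load.
- bin: Fixed grey low tray 90 x 200 mm (long side along its y), walls 18 mm high and 3 mm thick, floor 3 mm, two dividers making three compartments of about 63 mm along y. Origin: centre of the underside. One clip stands in each compartment, in any order.
- disc1: Steel disc 1 in the queue (1 = next to the spout, 6 = at the back), 20 mm in diameter, 5 mm thick, 12 g. Origin: centre of its underside.
- disc2: Steel disc 2 in the queue (1 = next to the spout, 6 = at the back), 20 mm in diameter, 5 mm thick, 12 g. Origin: centre of its underside.
- disc3: Steel disc 3 in the queue (1 = next to the spout, 6 = at the back), 20 mm in diameter, 5 mm thick, 12 g. Origin: centre of its underside.
- disc4: Steel disc 4 in the queue (1 = next to the spout, 6 = at the back), 20 mm in diameter, 5 mm thick, 12 g. Origin: centre of its underside.
- disc5: Steel disc 5 in the queue (1 = next to the spout, 6 = at the back), 20 mm in diameter, 5 mm thick, 12 g. Origin: centre of its underside.
- disc6: Steel disc 6 in the queue (1 = next to the spout, 6 = at the back), 20 mm in diameter, 5 mm thick, 12 g. Origin: centre of its underside.
- clip_purple: Purple plastic lock clip, standing upright in the bin: round foot 30 mm in diameter and 6 mm thick, square shank 16 x 16 mm above it up to 50 mm, slimmer tip to 56 mm; 14 to 28 g. Origin: centre of the foot's underside, x and y along the shank's sides, z towards the tip.
- clip_white: White plastic lock clip, standing upright in the bin: round foot 30 mm in diameter and 6 mm thick, square shank 16 x 16 mm above it up to 50 mm, slimmer tip to 56 mm; 14 to 28 g. Origin: centre of the foot's underside, x and y along the shank's sides, z towards the tip.
- clip_orange: Orange plastic lock clip, standing upright in the bin: round foot 30 mm in diameter and 6 mm thick, square shank 16 x 16 mm above it up to 50 mm, slimmer tip to 56 mm; 14 to 28 g. Origin: centre of the foot's underside, x and y along the shank's sides, z towards the tip.
- glue_bottle: Bystander: white glue bottle, 44 mm across, 130 mm tall, between the scale and the bin. Origin: centre of the underside.
- tape_roll: Bystander: roll of paper tape lying flat, 90 mm across, 20 mm tall. Origin: centre of the underside.
- mug: Bystander: white mug, 72 mm across, 85 mm tall, handle at its +y. Origin: centre of the underside.
- carton_stack: Bystander: stack of flat purple and white cartons 90 x 130 mm, 50 mm tall, beyond the bin. Origin: centre of the underside.
- glue_brush: Bystander: brush lying on the table, 160 mm long, less than 30 mm high.
Not all that is in view belongs to the job. There is more than one size of the clip_purple; the one meant has the size given above. Leave any green or orange look-alike of the tipper alone.

How it is judged:
By the outcome, as a careful person would: the job done as asked, in the order asked, and still so for the second after the job is handed in, with the robot touching nothing.
It also fails if it takes over 67 s, if anything falls off the work surface, if the arm or the gripper's body presses on something with over 40 N, if the wrist force passes 120 N, or if a joint passes its speed limit or range.

## Working session

There is one attempt and no reset: what is moved stays moved. The work goes in short steps, Python scripts to look and compute and a tool call to move; the robot and the scene stay as the last step left them, time stands still between calls to the robot, and variables do not carry over. Pictures are saved under pics/ and viewed, at most 10 in all, crops included, and the job is handed in when it is done.

Besides the shell and the picture viewer there is one more tool, called as name(argument=value, ...), one argument or row to a line, values as JSON. move_arm: Moves the arm, as the interface text tells. Shift numbers are shares of 20 mm and turn numbers shares of 10 degrees, none past 1 either way. Its arguments: {"type":"object","properties":{"targets":{"type":"array"},"gripper":{"type":"number"},"force":{"type":"number"}},"required":["targets"]}

```bash
ls; mkdir -p pics; cat > h.py <<'E'
import numpy as np, cv2
from rig import robot, vision
def snap(n):
    m=vision.camera_model(n); p,d=vision.snapshot(n); return p,d,m
def ray(m,u,v):
    x,y=(u-m["cx"])/m["fx"],(v-m["cy"])/m["fy"]
    a,b=x,y
    for _ in range(20):
        s=1+m["k1"]*(a*a+b*b); a,b=x/s,y/s
    R=np.array(m["R"]);t=np.array(m["t"])
    return -R.T@t, R.T@np.array([a,b,1.0])
def onz(m,u,v,z):
    c,d=ray(m,u,v); return c+d*(z-c[2])/d[2]
def at(m,d,u,v):
    c,r=ray(m,u,v); return c+r*d[int(round(v)),int(round(u))]
def proj(m,X):
    p=np.array(m["R"])@X+np.array(m["t"]); a,b=p[0]/p[2],p[1]/p[2]; s=1+m["k1"]*(a*a+b*b)
    return m["cx"]+m["fx"]*a*s, m["cy"]+m["fy"]*b*s
E
python3 - <<'E'
from h import *
for n in("scene","top"):
    p,d,m=snap(n); cv2.imwrite(f"pics/{n}0.png",p); np.save(f"{n}0.npy",d); print(n,m)
print(robot.get_state())
E
```

```text
pics
scene {'fx': 612.9035469535238, 'fy': 612.9035469535238, 'cx': 336.366680929087, 'cy': 242.57167730398407, 'k1': 0.03641987485915194, 'R': array([[ 0.77390048,  0.6331616 ,  0.01358081],
       [ 0.55411063, -0.66658296, -0.49862669],
       [-0.30665854,  0.39341271, -0.86671044]]), 't': array([-0.44074732, -0.1796202 ,  1.42400836])}
top {'fx': 460.27996584731585, 'fy': 460.27996584731585, 'cx': 314.22024486551146, 'cy': 245.70720879136763, 'k1': 0.03411488292375805, 'R': array([[ 0.02224723, -0.99971832, -0.00826714],
       [-0.99674709, -0.02153889, -0.07766156],
       [ 0.07746162,  0.009968  , -0.9969455 ]]), 't': array([0.01407916, 0.54570039, 1.14616454])}
{'time': 0.1, 'joint_positions': array([-1.31625036e+00,  2.91249828e-01, -1.54041477e-01,  1.12667871e+00,
        4.65119408e-06,  1.43150316e+00]), 'joint_velocities': array([ 0.00083595, -0.00133852,  0.00144604, -0.00064853, -0.00051683,
       -0.00158258]), 'joint_torque': array([ 9.76343072e-04, -5.37976241e+01,  3.31918824e+01,  9.31578164e-03,
       -2.26303446e-04, -7.62340761e-06]), 'ee_pos': array([ 0.20137307, -0.48443184,  0.23077977]), 'ee_rot': array([-3.07972861e+00, -6.14421302e-01,  9.88515340e-05]), 'contact_force': array([-0.12657883, -0.25327289,  0.76509747]), 'wrist_torque': array([ 0.01682657, -0.02584415, -0.02702242]), 'gripper_force': 0.0, 'grip_width': 0.9971579794291932}
```

View pics/scene0.png

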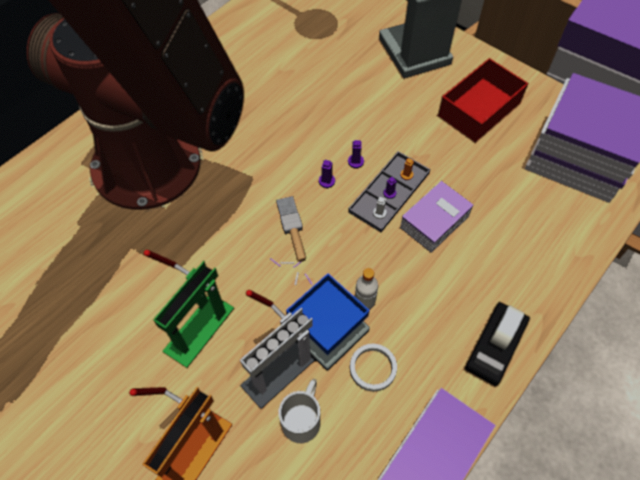

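View pics/top0.png

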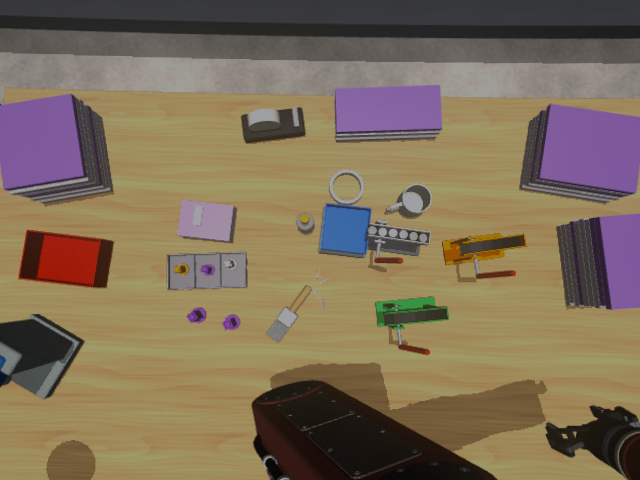

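The scene view shows the grey tipper with white cup and discs at (278,345), its red lever at (250,294), the pan at (330,313) and the bin at (390,190). The top view shows the lever knob end at (401,261), cup (398,233), pan (345,230) and bottle (305,221).
Purple-clip candidates in the top view are bin middle (207,269), loose (197,315), loose (232,322), and the cartons (207,220), which are not a clip. I choose the one in the bin and will check its height.

```bash
cat > m.py <<'E'
from h import *
def comp(p,lo,hi,roi):
    hsv=cv2.cvtColor(p,cv2.COLOR_BGR2HSV); k=cv2.inRange(hsv,lo,hi)
    z=np.zeros_like(k); x0,y0,x1,y1=roi; z[y0:y1,x0:x1]=k[y0:y1,x0:x1]; return z
def pts(m,d,k):
    v,u=np.nonzero(k); return np.array([at(m,d,a,b) for a,b in zip(u,v) if d[b,a]>0])
E
python3 - <<'E'
from m import *
np.set_printoptions(precision=4,suppress=True)
T=cv2.imread("pics/top0.png");TD=np.load("top0.npy");S=cv2.imread("pics/scene0.png");SD=np.load("scene0.npy")
mt,ms=vision.camera_model("top"),vision.camera_model("scene")
def rep(name,lo,hi,rt,rs):
    for n,p,d,m,r in(("top",T,TD,mt,rt),("scene",S,SD,ms,rs)):
        k=comp(p,lo,hi,r); P=pts(m,d,k)
        if len(P)==0: print(name,n,"none");continue
        v,u=np.nonzero(k); print(name,n,len(P),"px",u.min(),u.max(),v.min(),v.max(),"med",np.median(P,0),"lo",np.percentile(P,3,0),"hi",np.percentile(P,97,0), "top",np.median(P[P[:,2]>P[:,2].max()-.008],0))
rep("pan",(105,120,60),(125,255,255),(310,195,380,265),(280,265,375,360))
rep("purpbin",(125,80,20),(150,255,255),(195,255,222,285),(378,172,400,200))
rep("purpA",(125,80,20),(150,255,255),(185,303,212,325),(315,155,338,190))
rep("purpB",(125,80,20),(150,255,255),(220,310,245,332),(345,135,368,170))
rep("lever",(0,120,40),(8,255,255),(370,245,410,275),(240,280,300,325))
rep("bottlecap",(10,120,80),(25,255,255),(298,210,314,228),(360,265,378,285))
# pan rect
k=comp(T,(105,120,60),(125,255,255),(310,195,380,265)); c=max(cv2.findContours(k,0,2)[0],key=cv2.contourArea)
b=cv2.boxPoints(cv2.minAreaRect(c)); print([onz(mt,*q,.103) for q in b])
k=comp(T,(0,0,185),(180,60,255),(360,215,435,250))
for c in cv2.findContours(k,0,2)[0]:
    if cv2.contourArea(c)>15:
        (u,v),r=cv2.minEnclosingCircle(c); print("white",u,v,r,at(mt,TD,u,v))
for u,v in((402,261),(401,260),(399,261),(378,261),(382,261),(390,261)): print(u,v,at(mt,TD,u,v))
im=np.hstack([cv2.resize(T[245:335,165:255],(400,400),interpolation=2),cv2.resize(T[200:290,350:440],(400,400),interpolation=2)]);cv2.imwrite("pics/crop1.png",im)
E
```

```text
pan top 2029 px 321 370 204 253 med [ 0.5832 -0.0482  0.0783] lo [ 0.5309 -0.0989  0.0743] hi [0.6344 0.0028 0.1037] top [ 0.56   -0.0334  0.1033]
pan scene 2843 px 287 368 274 350 med [ 0.5888 -0.0406  0.0796] lo [ 0.5323 -0.1012  0.0751] hi [0.6387 0.0058 0.1051] top [ 0.5909 -0.0964  0.1592]
purpbin top 102 px 201 214 264 274 med [0.4796 0.2908 0.0176] lo [0.468  0.2818 0.0056] hi [0.4934 0.3019 0.061 ] top [0.4795 0.2936 0.0581]
purpbin scene 209 px 383 396 176 198 med [0.4857 0.2905 0.026 ] lo [0.4683 0.2831 0.0066] hi [0.4952 0.3288 0.061 ] top [0.4832 0.2949 0.0596]
purpA top 170 px 187 205 308 322 med [0.3661 0.3128 0.0159] lo [0.3488 0.3011 0.002 ] hi [0.3814 0.324  0.0743] top [0.3661 0.317  0.0721]
purpA scene 289 px 319 334 160 187 med [0.3565 0.2247 0.0323] lo [0.3383 0.2146 0.0055] hi [0.368  0.2404 0.0743] top [0.3521 0.23   0.0726]
purpB top 162 px 223 239 315 329 med [0.3511 0.2261 0.0168] lo [0.3328 0.2148 0.0044] hi [0.3638 0.2422 0.0741] top [0.3492 0.2294 0.0718]
purpB scene 272 px 348 363 140 167 med [0.3711 0.3113 0.0288] lo [0.3536 0.3004 0.0058] hi [0.3833 0.
[... 276 characters left out ...]
 0.1537] hi [ 0.5139 -0.1182  0.245 ] top [ 0.506  -0.1526  0.2429]
bottlecap top 45 px 298 308 211 223 med [0.6028 0.0504 0.1294] lo [0.5914 0.0407 0.1025] hi [0.6104 0.0601 0.1333] top [0.6029 0.0488 0.1298]
bottlecap scene 157 px 362 377 265 279 med [0.5999 0.0533 0.1287] lo [ 0.5557  0.0405 -0.0016] hi [0.6123 0.1286 0.1332] top [0.6036 0.0495 0.1302]
[array([0.5326, 0.0112, 0.103 ]), array([0.6426, 0.0006, 0.103 ]), array([ 0.6318, -0.109 ,  0.103 ]), array([ 0.5222, -0.0977,  0.103 ])]
402 261 [ 0.5006 -0.156   0.2437]
401 260 [ 0.5026 -0.1541  0.2428]
399 261 [ 0.5005 -0.1501  0.2425]
378 261 [ 0.5034 -0.1179  0.1604]
382 261 [ 0.5028 -0.1244  0.1776]
390 261 [ 0.5016 -0.1367  0.2107]
```

View pics/crop1.png

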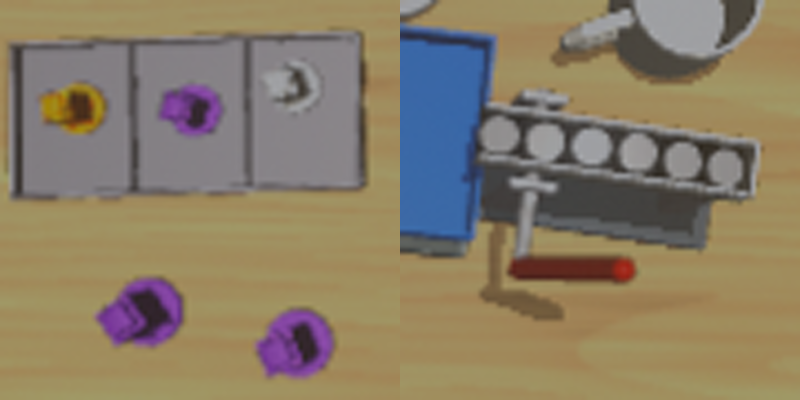

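The crop confirms the middle-compartment clip. Its top is at 0.059 m, which matches 56 mm plus the 3 mm floor. The two loose ones reach 0.073 m, so they are the wrong size. The lever tip is at about (0.503,-0.156,0.243), matching the expected 0.243. The pan centre is at (0.582,-0.049) with its floor at 0.078.

I'll lift first and check which way joint 6 goes.

move_arm(
  targets=[0.3,0.5,1,0,0,0.8,0.3,0.5,1,0,0,0.8,0.3,0.5,1,0,0,0.8,0.3,0.5,1,0,0,0.8],
  gripper=30,
  force=30,
)

```text
time: 0.6
ee_pos: [0.2255, -0.4443, 0.3117]
ee_rot: [-2.788, -1.446, -0.0]
contact_force: [-0.0, 0.4, -0.3]
grip_width: 0.353
gripper_force: 0.0
```

```bash
python3 -c "
from h import *
s=robot.get_state();print(s['joint_positions'],s['ee_pos'],s['ee_rot'],s['grip_width'])
from scipy.spatial.transform import Rotation as R
y=R.from_rotvec(s['ee_rot']).as_matrix()[:,1];print(y,np.degrees(np.arctan2(y[1],y[0])))
T=cv2.imread('pics/top0.png');TD=np.load('top0.npy');m=vision.camera_model('top')
g=cv2.cvtColor(T,7-1)
c=cv2.HoughCircles(g[215:250,360:440],3,1,6,param1=100,param2=8,minRadius=3,maxRadius=6)
P=np.array([onz(m,a+360,b+215,.15)[:2] for a,b,_ in c[0]]) if c is not None else 0
print(P,cv2.fitLine(P.astype('f4'),2,0,.01,.01).ravel())
"
```

```text
[-1.24786907e+00  2.08130453e-01 -5.27769159e-02  1.31060176e+00
 -2.36447624e-05  9.36811797e-01] [ 0.22553016 -0.44425087  0.31165071] [-2.78818510e+00 -1.44609167e+00 -1.36715650e-04] 0.35309473840046757
[ 8.17416445e-01 -5.76046881e-01 -5.88292654e-04] -35.172985883472954
[[ 0.55904399 -0.21845244]
 [ 0.57244065 -0.10154282]
 [ 0.5689446  -0.15110176]
 [ 0.57073962 -0.12859042]
 [ 0.56715065 -0.17358066]
 [ 0.56309443 -0.19603868]] [ 0.11205474  0.99370205  0.56690234 -0.16155113]
```

move_arm(
  targets=[0.69,0.73,0,0,0,0.6,0.69,0.73,0,0,0,0.6,0.69,0.73,0,0,0,0.6,0.69,0.73,0,0,0,0.6,0.69,0.73,0,0,0,0.6,0.69,0.73,0,0,0,0.6,0.69,0.73,0,0,0,0.6,0.69,0.73,0,0,0,0.6,0.69,0.73,0,0,0,0.6,0.69,0.73,0,0,0,0.6,0.69,0.73,0,0,0,0.6,0.69,0.73,0,0,0,0.6,0.69,0.73,0,0,0,0.6,0.69,0.73,0,0,0,0.6,0.69,0.73,0,0,0,0.6,0.69,0.73,0,0,0,0.6,0.69,0.73,0,0,0,0.6,0.69,0.73,0,0,0,0.6,0.69,0.73,0,0,0,0.6,0.69,0.73,0,0,0,0.55],
)

```text
time: 3.1
ee_pos: [0.5017, -0.1522, 0.3109]
ee_rot: [-0.157, -3.137, -0.0]
contact_force: [-0.1, -0.5, -0.4]
grip_width: 0.347
gripper_force: 0.0
```

```bash
python3 -c "
from m import *
s=robot.get_state();print(s['joint_positions'],s['ee_pos'],s['ee_rot'])
p,d,m=snap('wrist');q,dq,mq=snap('scene')
print(proj(m,np.array([.5024,-.155,.243])))
k=comp(p,(0,120,40),(8,255,255),(0,0,640,480));P=pts(m,d,k);P=P[P[:,2]>.14];print(len(P),P[P[:,2]>P[:,2].max()-.008].mean(0) if len(P) else 0)
cv2.imwrite('pics/w1.png',np.hstack([cv2.resize(p,(400,300)),cv2.resize(q[220:420,150:420],(400,300))]))
"
```

```text
[-4.34043682e-01  2.60168406e-01  1.33059292e-02  1.32467691e+00
 -1.71020642e-05 -3.33743585e-01] [ 0.50170299 -0.15220695  0.31094728] [-1.57450122e-01 -3.13694835e+00 -4.12153540e-04]
(np.float64(318.8956311079988), np.float64(252.25769046144288))
2410 [ 0.50317256 -0.151871    0.2417903 ]
```

View pics/w1.png

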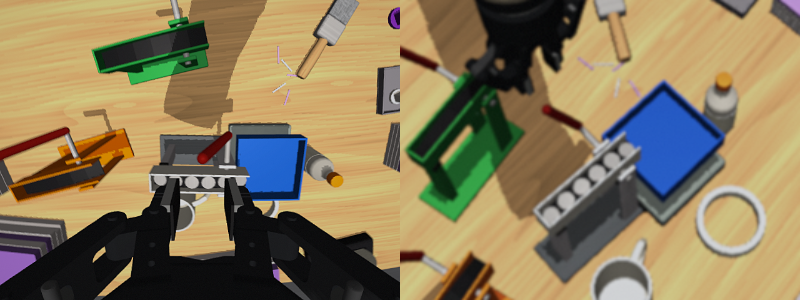

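Wrist view: the red lever end, near (205,158), sits between the fingers, and its measured tip is (0.503,-0.152,0.242). I'll descend and straddle it.

move_arm(
  targets=[0,0,-0.8,0,0,0,0,0,-0.8,0,0,0,0,0,-0.8,0,0,0,0,0,-0.8,0,0,0,0,0,-0.8,0,0,0,0,0,-0.8,0,0,0,0,0,0,0,0,0],
)

```text
time: 4.08
ee_pos: [0.5004, -0.1526, 0.2144]
ee_rot: [-0.165, -3.135, -0.002]
contact_force: [0.9, 0.5, -0.8]
grip_width: 0.348
gripper_force: 0.4
```

```bash
cat > pan.py <<'E'
from m import *
np.set_printoptions(precision=4,suppress=True)
C=np.array([.582,-.049])
def pan(n,roi):
    p,d,m=snap(n); k=comp(p,(105,120,40),(125,255,255),roi); P=pts(m,d,k)
    P=P[(abs(P[:,:2]-C)<.044).all(1)&(P[:,2]<.09)]
    r=comp(p,(0,120,40),(8,255,255),roi[:2]+roi[2:]); return p,d,m,(len(P),round(1000*float(np.median(P[:,2])),2))
pt,dt,mt,a=pan("top",(310,190,385,270)); ps,ds,ms,b=pan("scene",(275,260,380,365))
print("pan top",a,"scene",b)
def lever(p,d,m,roi):
    k=comp(p,(0,120,40),(8,255,255),roi); P=pts(m,d,k); P=P[(abs(P[:,0]-.505)<.03)&(P[:,2]>.15)]
    if len(P)<15: return len(P)
    x=P[:,1];z=P[:,2]; A=np.polyfit(z,x,1); return len(P),"cup",round(float(np.arctan(A[0])+.35),3)
print("lever",lever(ps,ds,ms,(235,270,330,345)),lever(pt,dt,mt,(350,240,415,285)))
# discs in cup: grey bright blobs, scene
print(robot.get_state()["ee_pos"],robot.get_state()["contact_force"])
cv2.imwrite("pics/last.png",np.hstack([cv2.resize(pt[190:290,310:440],(400,300)),cv2.resize(ps[260:380,230:390],(400,300))]))
E
python3 pan.py
```

```text
pan top (1305, 77.84) scene (1809, 78.87)
lever (130, 'cup', -0.0) (29, 'cup', 0.494)
[ 0.5011 -0.1531  0.2156] [-0.4354  0.482  -0.8833]
```

move_arm(
  targets=[0.02,0.2,0,0,0,0,0.02,0.2,0,0,0,0,0.02,0.2,0,0,0,0,0,0,0,0,0,0],
)

```text
time: 4.68
ee_pos: [0.5029, -0.141, 0.2157]
ee_rot: [0.162, 3.137, -0.002]
contact_force: [-1.0, -1.2, 2.0]
grip_width: 0.351
gripper_force: 1.4
```

```bash
python3 pan.py
```

```text
pan top (1304, 77.89) scene (1800, 78.92)
lever (121, 'cup', 0.042) (136, 'cup', 0.384)
[ 0.5028 -0.141   0.2155] [ 0.0859 -2.1593  2.0672]
```

move_arm(
  targets=[0.01,0.15,0,0,0,0,0.01,0.15,0,0,0,0,0,0.1,0,0,0,0,0,0,0,0,0,0,0,0,0,0,0,0],
)

```text
time: 5.4
ee_pos: [0.503, -0.1325, 0.2152]
ee_rot: [-0.162, -3.137, -0.001]
contact_force: [0.3, -3.1, 1.5]
grip_width: 0.351
gripper_force: 1.3
```

```bash
python3 pan.py
```

```text
pan top (1296, 77.79) scene (1813, 79.12)
lever (124, 'cup', 0.12) (304, 'cup', 0.254)
[ 0.5029 -0.1326  0.2151] [ 0.3591 -2.0715  0.9303]
```

move_arm(
  targets=[0.01,0.1,0,0,0,0,0.01,0.1,0,0,0,0,0,0,0,0,0,0,0,0,0,0,0,0],
)

```text
time: 6.0
ee_pos: [0.5034, -0.1287, 0.2153]
ee_rot: [-0.162, -3.137, -0.0]
contact_force: [-0.5, -3.5, 1.9]
grip_width: 0.357
gripper_force: 1.5
```

```bash
python3 pan.py
```

```text
pan top (1303, 77.82) scene (1797, 78.86)
lever (118, 'cup', 0.161) (391, 'cup', 0.207)
[ 0.5034 -0.1287  0.2152] [-0.0037 -1.9319  2.0678]
```

move_arm(
  targets=[0.01,0.1,0,0,0,0,0.01,0.1,0,0,0,0,0,0,0,0,0,0,0,0,0,0,0,0,0,0,0,0,0,0],
)

```text
time: 6.72
ee_pos: [0.5038, -0.1246, 0.2152]
ee_rot: [-0.163, -3.137, -0.001]
contact_force: [0.6, -1.5, 1.7]
grip_width: 0.352
gripper_force: 1.1
```

```bash
python3 pan.py
```

```text
pan top (1299, 77.83) scene (1796, 78.82)
lever (122, 'cup', 0.191) (474, 'cup', 0.173)
[ 0.5038 -0.1247  0.2152] [ 0.2549 -1.4582  1.6842]
```

move_arm(
  targets=[0.01,0.1,0,0,0,0,0.01,0.1,0,0,0,0,0,0,0,0,0,0,0,0,0,0,0,0,0,0,0,0,0,0],
)

```text
time: 7.45
ee_pos: [0.5042, -0.1206, 0.2152]
ee_rot: [-0.163, -3.137, -0.001]
contact_force: [0.3, -2.0, 1.8]
grip_width: 0.349
gripper_force: 1.1
```

```bash
python3 pan.py
```

```text
pan top (1296, 77.85) scene (1810, 79.0)
lever (116, 'cup', 0.225) (568, 'cup', 0.19)
[ 0.5042 -0.1207  0.2152] [ 0.2084 -1.854   2.2653]
```

move_arm(
  targets=[0.01,0.1,0,0,0,0,0.01,0.1,0,0,0,0,0,0,0,0,0,0,0,0,0,0,0,0,0,0,0,0,0,0],
)

```text
time: 8.18
ee_pos: [0.5046, -0.1167, 0.2152]
ee_rot: [-0.163, -3.137, -0.001]
contact_force: [-0.3, -2.2, 1.6]
grip_width: 0.35
gripper_force: 1.0
```

```bash
python3 pan.py
```

```text
pan top (1301, 77.9) scene (1802, 78.96)
lever (121, 'cup', 0.261) (645, 'cup', 0.392)
[ 0.5046 -0.1167  0.2152] [-0.0101 -2.3186  2.0066]
```

move_arm(
  targets=[0.01,0.1,0,0,0,0,0.01,0.1,0,0,0,0,0,0,0,0,0,0,0,0,0,0,0,0,0,0,0,0,0,0],
)

```text
time: 8.9
ee_pos: [0.505, -0.1127, 0.2152]
ee_rot: [-0.163, -3.137, -0.001]
contact_force: [0.4, -2.7, 1.1]
grip_width: 0.35
gripper_force: 0.9
```

```bash
python3 pan.py
```

```text
pan top (1297, 77.88) scene (1788, 78.95)
lever (121, 'cup', 0.305) (731, 'cup', 0.584)
[ 0.505  -0.1127  0.2152] [ 0.7643 -1.8761  1.5692]
```

move_arm(
  targets=[0.01,0.1,0,0,0,0,0.01,0.1,0,0,0,0,0,0,0,0,0,0,0,0,0,0,0,0,0,0,0,0,0,0],
)

```text
time: 9.62
ee_pos: [0.5054, -0.1087, 0.2152]
ee_rot: [-0.163, -3.137, -0.001]
contact_force: [-0.2, -1.6, 1.4]
grip_width: 0.351
gripper_force: 0.9
```

```bash
python3 pan.py
```

```text
pan top (1230, 73.8) scene (1731, 74.96)
lever (118, 'cup', 0.339) (821, 'cup', 0.631)
[ 0.5054 -0.1087  0.2152] [-0.2248 -1.1799  0.7603]
```

move_arm(
  targets=[0.01,0.1,0,0,0,0,0.01,0.1,0,0,0,0,0,0,0,0,0,0,0,0,0,0,0,0,0,0,0,0,0,0],
)

```text
time: 10.35
ee_pos: [0.5059, -0.1048, 0.2154]
ee_rot: [0.163, 3.137, 0.0]
contact_force: [0.2, -2.8, 2.2]
grip_width: 0.347
gripper_force: 1.6
```

```bash
python3 pan.py
```

```text
pan top (1230, 73.85) scene (1741, 75.1)
lever (122, 'cup', 0.372) (895, 'cup', 0.838)
[ 0.5059 -0.1048  0.2154] [-0.2579 -3.1888  2.6817]
```

move_arm(
  targets=[0.01,0.1,0,0,0,0,0.01,0.1,0,0,0,0,0,0,0,0,0,0,0,0,0,0,0,0,0,0,0,0,0,0],
)

```text
time: 11.08
ee_pos: [0.5062, -0.1007, 0.2152]
ee_rot: [-0.163, -3.137, -0.0]
contact_force: [0.4, -3.0, 2.2]
grip_width: 0.35
gripper_force: 1.4
```

```bash
python3 pan.py
```

```text
pan top (1222, 73.96) scene (1697, 72.76)
lever (136, 'cup', 0.417) (983, 'cup', 0.945)
[ 0.5062 -0.1007  0.2152] [ 0.4841 -2.183   2.7589]
```

move_arm(
  targets=[0.01,0.1,0,0,0,0,0.01,0.1,0,0,0,0,0,0,0,0,0,0,0,0,0,0,0,0,0,0,0,0,0,0],
)

```text
time: 11.8
ee_pos: [0.5066, -0.0967, 0.2152]
ee_rot: [-0.163, -3.137, -0.001]
contact_force: [0.7, -2.8, 0.3]
grip_width: 0.351
gripper_force: 1.3
```

```bash
python3 pan.py
```

```text
pan top (1155, 69.77) scene (1641, 70.91)
lever (152, 'cup', 0.464) (1079, 'cup', 0.989)
[ 0.5066 -0.0967  0.2152] [ 1.4246 -2.683   0.1987]
```

Two discs have dropped, at 8 mm of sink. I'll use smaller steps now.

move_arm(
  targets=[0.01,0.1,0,0,0,0,0,0.05,0,0,0,0,0,0,0,0,0,0,0,0,0,0,0,0,0,0,0,0,0,0,0,0,0,0,0,0],
)

```text
time: 12.65
ee_pos: [0.5067, -0.0938, 0.2153]
ee_rot: [-0.163, -3.137, -0.0]
contact_force: [0.2, -4.9, -0.2]
grip_width: 0.354
gripper_force: 1.6
```

```bash
python3 pan.py
```

```text
pan top (1114, 69.89) scene (1619, 71.0)
lever (155, 'cup', 0.507) (1146, 'cup', 1.018)
[ 0.5068 -0.0938  0.2153] [ 0.5768 -4.2038 -1.0369]
```

move_arm(
  targets=[0.01,0.1,0,0,0,0,0,0,0,0,0,0,0,0,0,0,0,0,0,0,0,0,0,0,0,0,0,0,0,0],
)

```text
time: 13.38
ee_pos: [0.5069, -0.0918, 0.2153]
ee_rot: [-0.163, -3.137, -0.0]
contact_force: [-0.2, -3.3, -1.8]
grip_width: 0.351
gripper_force: 1.4
```

```bash
python3 pan.py
```

```text
pan top (1066, 66.01) scene (1614, 66.91)
lever (158, 'cup', 0.532) (1197, 'cup', 1.003)
[ 0.507  -0.0917  0.2153] [ 0.3731 -3.1298 -1.7341]
```

Three discs are in, at 12 mm of sink. I'll swing the lever back gently.

move_arm(
  targets=[-0.02,-0.25,0,0,0,0,-0.02,-0.25,0,0,0,0,-0.02,-0.25,0,0,0,0,-0.02,-0.25,0,0,0,0,-0.02,-0.25,0,0,0,0,-0.02,-0.25,0,0,0,0,-0.02,-0.25,0,0,0,0,-0.02,-0.25,0,0,0,0,-0.02,-0.25,0,0,0,0,-0.02,-0.25,0,0,0,0,-0.02,-0.25,0,0,0,0,-0.02,-0.25,0,0,0,0,0,0,0,0,0,0],
)

```text
time: 15.1
ee_pos: [0.5024, -0.1525, 0.2153]
ee_rot: [0.164, 3.137, -0.001]
contact_force: [0.2, -0.1, 0.4]
grip_width: 0.35
gripper_force: 0.3
```

```bash
python3 pan.py
```

```text
pan top (1145, 65.95) scene (1581, 66.9)
lever (134, 'cup', 0.008) (55, 'cup', 0.482)
[ 0.5025 -0.1523  0.2155] [ 1.0561  0.1073 -0.3532]
```

move_arm(
  targets=[0,-0.1,0,0,0,0,0,-0.05,0,0,0,0,0,0,0,0,0,0],
)

```text
time: 15.58
ee_pos: [0.5023, -0.1538, 0.2152]
ee_rot: [0.162, 3.137, 0.003]
contact_force: [1.4, 6.9, -0.1]
grip_width: 0.351
gripper_force: 2.9
```

```bash
python3 pan.py
```

```text
pan top (1142, 65.77) scene (1592, 66.92)
lever (129, 'cup', 0.001) (38, 'cup', 0.49)
[ 0.5023 -0.1539  0.2153] [0.3268 5.2421 0.7961]
```

View pics/last.png

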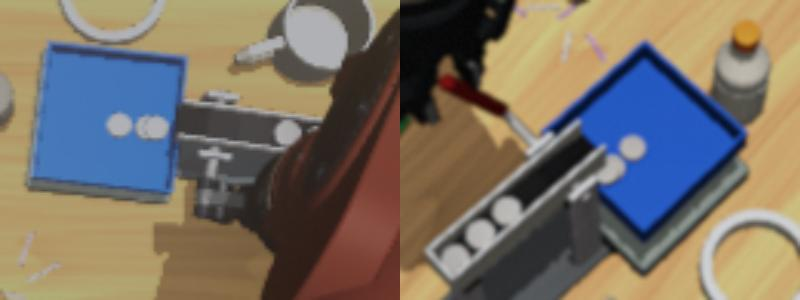

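The crop shows three discs in the pan and three still in the cup, which is level against its stop (5–7 N). Next is the clip.

move_arm(
  targets=[0,0.15,0,0,0,0,0,0,0.5,0,0,0,0,0,1,0,0,0,0,0,1,0,0,0,0,0,1,0,0,0,0,0.5,1,0,0,0,0,1,0,0,0,0,0,1,0,0,0,0,0,1,0,0,0,0,0,1,0,0,0,0,0,1,0,0,0,0,0,1,0,0,0,0,0,1,0,0,0,0,0,1,0,0,0,0,0,1,0,0,0,0,0,1,0,0,0,0,0,1,0,0,0,0,0,1,0,0,0,0,0,1,0,0,0,0,0,1,0,0,0,0],
)

```text
time: 18.18
ee_pos: [0.5012, 0.1398, 0.3044]
ee_rot: [-0.161, -3.136, 0.0]
contact_force: [0.5, -0.3, -0.1]
grip_width: 0.353
gripper_force: 0.0
```

move_arm(
  targets=[-0.1,1,-0.5,0,0,0,-0.1,1,-0.5,0,0,0,-0.1,1,-0.5,0,0,0,-0.1,1,-0.7,0,0,0,-0.1,1,-0.7,0,0,0,-0.1,1,-0.7,0,0,0,-0.1,1,-0.7,0,0,0,-0.1,0.6,-0.7,0,0,0,0,0,0,0,0,0],
  gripper=45,
)

```text
time: 19.3
ee_pos: [0.4854, 0.2906, 0.2039]
ee_rot: [-0.161, -3.136, 0.002]
contact_force: [-0.5, -0.4, 0.7]
grip_width: 0.524
gripper_force: 0.0
```

```bash
python3 - <<'E'
from m import *
np.set_printoptions(precision=4,suppress=True)
s=robot.get_state();print(s['ee_pos'],s['joint_positions'])
p,d,m=snap('wrist'); u,v=proj(m,np.array([.481,.293,.055])); print(u,v)
k=comp(p,(125,80,20),(150,255,255),(max(0,int(u)-90),max(0,int(v)-90),int(u)+90,int(v)+90)); k=cv2.morphologyEx(k,2,np.ones((3,3)))
P=pts(m,d,k)
for lo,hi in((.001,.012),(.045,.0545),(.0545,.066)):
    Q=P[(P[:,2]>lo)&(P[:,2]<hi)]
    if len(Q)>5: print(lo,len(Q),"z",np.median(Q[:,2]),"box",cv2.minAreaRect((Q[:,:2]*1000).astype('f4')))
for n in("top","scene"):
    D=np.load(n+"0.npy") if 0 else None
x0,y0=int(max(0,u-130)),int(max(0,v-100)); cv2.imwrite("pics/w2.png",cv2.resize(p[y0:y0+200,x0:x0+260],(780,600)))
print(x0,y0)
pt,dt,mt=snap("top"); k=comp(pt,(0,0,130),(180,70,255),(322,206,372,252)); 
for c in cv2.findContours(k,0,2)[0]:
    if cv2.contourArea(c)>15: (a,b),r=cv2.minEnclosingCircle(c); print("disc",a,b,r,onz(mt,a,b,.071))
E
```

```text
[0.4854 0.2906 0.2039] [ 0.4103  0.3856 -0.0889  1.0984 -0.0001  0.5128]
325.9421398602733 212.7219523834418
0.001 351 z 0.008998580411950119 box ((482.5579528808594, 296.40850830078125), (32.093505859375, 28.5546875), 56.05099868774414)
0.045 474 z 0.048946754961619904 box ((517.0354614257812, 305.17230224609375), (124.05259704589844, 85.9485092163086), 84.80970764160156)
0.0545 220 z 0.05880545923705904 box ((481.8744812011719, 294.650390625), (12.221220970153809, 12.00317096710205), 75.03213500976562)
195 112
disc 359.0 232.39999389648438 5.249864101409912 [ 0.5762 -0.0826  0.071 ]
disc 348.5 231.10000610351562 3.982558488845825 [ 0.5788 -0.057   0.071 ]
```

View pics/w2.png

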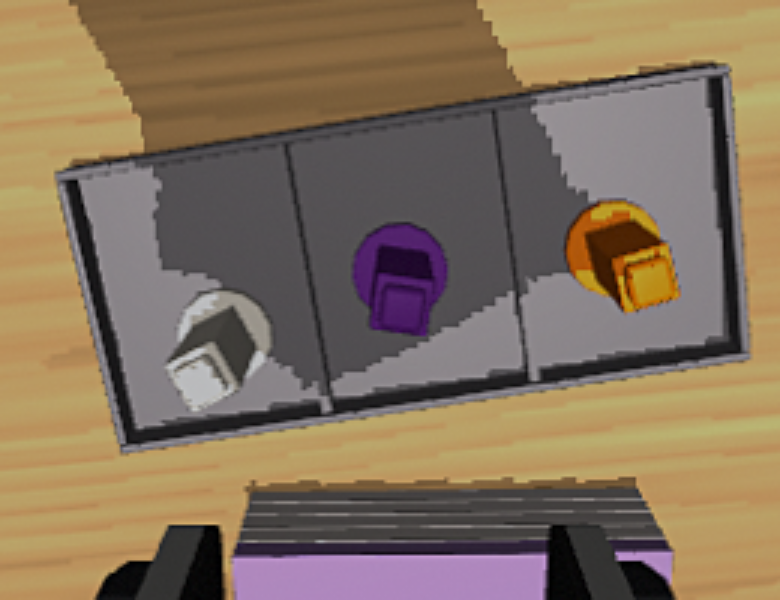

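Wrist crop: the purple clip is alone in the middle compartment, top at (402,305), shank yaw about 75° against the tool's 84°. It measures (0.482,0.295) with its top at 0.059, as expected. I'll descend and grip.

move_arm(
  targets=[-0.17,0.22,-0.9,0,0,-0.9,0,0,-1,0,0,0,0,0,-1,0,0,0,0,0,-1,0,0,0,0,0,-1,0,0,0,0,0,-1,0,0,0,0,0,-1,0,0,0,0,0,-1,0,0,0,0,0,-0.5,0,0,0,0,0,-0.5,0,0,0,0,0,0,0,0,0],
  gripper=36,
)

```text
time: 20.78
ee_pos: [0.4828, 0.2944, 0.0271]
ee_rot: [-0.409, -3.115, 0.0]
contact_force: [-0.0, 0.9, 0.3]
grip_width: 0.424
gripper_force: 0.0
```

move_arm(
  targets=[0,0,0,0,0,0,0,0,0,0,0,0,0,0,0,0,0,0,0,0,0,0,0,0,0,0,0,0,0,0],
  gripper=5,
  force=30,
)

```text
time: 21.4
ee_pos: [0.4833, 0.2948, 0.0279]
ee_rot: [0.408, 3.114, 0.001]
contact_force: [-0.5, -0.5, 5.7]
grip_width: 0.179
gripper_force: 31.7
```

move_arm(
  targets=[0,0,0.5,0,0,0,0,0,1,0,0,0,0,0,1,0,0,0,0,0,1,0,0,0,0,0,1,0,0,0,0,0,1,0,0,0,0,0,1,0,0,0,0,0,1,0,0,0,0,0,1,0,0,0,0,0,0.5,0,0,0],
)

```text
time: 22.65
ee_pos: [0.4831, 0.2947, 0.2087]
ee_rot: [0.408, 3.114, 0.001]
contact_force: [0.1, -0.0, -0.9]
grip_width: 0.183
gripper_force: 30.9
```

move_arm(
  targets=[0.35,-0.9,0,0,0,0.05,0.35,-0.9,0,0,0,0.05,0.35,-0.9,0,0,0,0.05,0.35,-0.9,0,0,0,0.05,0.35,-0.9,0,0,0,0.05,0.35,-0.9,0,0,0,0.05,0.35,-0.9,0,0,0,0.05,0.35,-0.9,0,0,0,0.05,0.35,-0.9,0,0,0,0.05,0.35,-0.9,0,0,0,0.05,0.35,-0.9,0,0,0,0.05,0.35,-0.9,0,0,0,0.05,0.35,-0.9,0,0,0,0.05,0.35,-0.9,0,0,0,0.05,0.35,-0.9,0,0,0,0.05,0.35,-0.9,0,0,0,0.05,0.35,-0.9,0,0,0,0.05,0.3,-0.9,0,0,0,0.05,0,-0.45,0,0,0,0,0,0,0,0,0,0],
)

```text
time: 25.15
ee_pos: [0.6077, -0.0389, 0.2072]
ee_rot: [-0.164, -3.137, -0.0]
contact_force: [0.0, -0.3, -1.1]
grip_width: 0.179
gripper_force: 30.9
```

```bash
python3 - <<'E'
from m import *
np.set_printoptions(precision=4,suppress=True)
s=robot.get_state();print(s['ee_pos'],s['ee_rot'],s['grip_width'],s['gripper_force'],s['contact_force'])
p,d,m=snap('scene'); g=s['ee_pos']
u,v=map(int,proj(m,g)); k=comp(p,(125,80,20),(150,255,255),(u-60,v-60,u+60,v+60)); P=pts(m,d,k); P=P[(P[:,2]>.12)&(np.hypot(*(P[:,:2]-g[:2]).T)<.05)]
print(len(P),np.percentile(P,[2,50,98],0) if len(P) else 0)
cv2.imwrite("pics/s3.png",cv2.resize(p[v-80:v+100,u-120:u+120],(720,540)))
E
```

```text
[ 0.6077 -0.0389  0.2072] [-0.1643 -3.137  -0.0002] 0.1791689673038532 30.875070691108704 [ 0.0382 -0.2518 -1.066 ]
155 [[ 0.6007 -0.0599  0.1844]
 [ 0.6145 -0.0413  0.1928]
 [ 0.6238 -0.0307  0.277 ]]
```

View pics/s3.png

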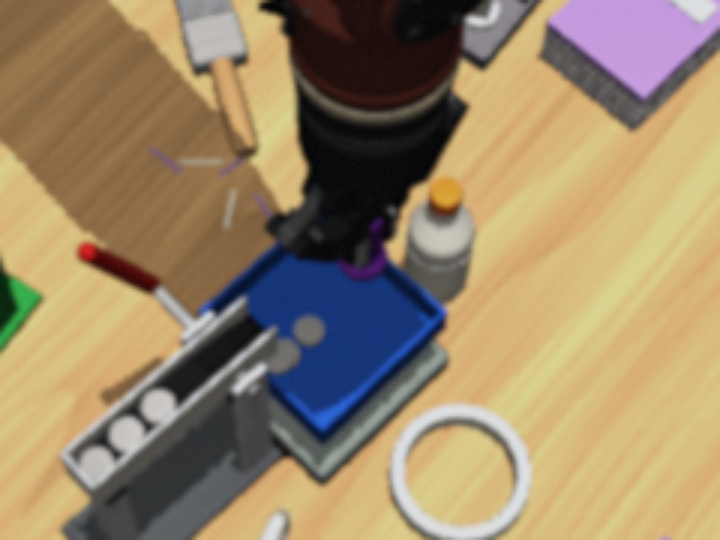

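The clip is held upright with its foot at (362,265), and the discs are at (308,330) and (280,355). I'll lower it into the free part of the pan and release.

move_arm(
  targets=[0,0,-0.8,0,0,0,0,0,-0.8,0,0,0,0,0,-0.8,0,0,0,0,0,-0.8,0,0,0,0,0,-0.8,0,0,0,0,0,-0.8,0,0,0,0,0,-0.4,0,0,0,0,0,-0.3,0,0,0,0,0,-0.2,0,0,0,0,0,-0.2,0,0,0,0,0,-0.1,0,0,0,0,0,0,0,0,0,0,0,0,0,0,0],
)

```text
time: 26.82
ee_pos: [0.608, -0.0384, 0.0875]
ee_rot: [0.163, 3.137, -0.0]
contact_force: [0.4, 0.4, 0.5]
grip_width: 0.179
gripper_force: 30.9
```

```bash
python3 pan.py
```

```text
Traceback (most recent call last):
  File "pan.py", line 8, in <module>
    pt,dt,mt,a=pan("top",(310,190,385,270)); ps,ds,ms,b=pan("scene",(275,260,380,365))
               ~~~^^^^^^^^^^^^^^^^^^^^^^^^^
  File "pan.py", line 6, in pan
    P=P[(abs(P[:,:2]-C)<.044).all(1)&(P[:,2]<.09)]
             ~^^^^^^
IndexError: too many indices for array: array is 1-dimensional, but 2 were indexed
```

```bash
sed -i 's/^pt,dt,mt,a=.*; ps/ps/; s/print("pan top",a,"scene"/print("scene"/; s/,lever(pt.*))$/)/; s/^cv2.imwrite.*/cv2.imwrite("pics\/last.png",cv2.resize(ps[240:380,210:410],(700,490)))/' pan.py; python3 pan.py
```

```text
scene (794, 63.56)
lever (150, 'cup', -0.008)
[ 0.608  -0.0384  0.0875] [-0.1026  0.0425 -0.4917]
```

move_arm(
  targets=[0,0,-0.1,0,0,0,0,0,0,0,0,0,0,0,0,0,0,0],
)

```text
time: 27.3
ee_pos: [0.6078, -0.0384, 0.0853]
ee_rot: [-0.163, -3.137, -0.0]
contact_force: [-0.7, -0.1, 0.6]
grip_width: 0.18
gripper_force: 30.9
```

move_arm(
  targets=[0,0,0,0,0,0,0,0,0,0,0,0,0,0,0,0,0,0,0,0,0,0,0,0],
  gripper=27,
)

```text
time: 27.8
ee_pos: [0.6078, -0.0384, 0.0853]
ee_rot: [-0.163, -3.137, -0.0]
contact_force: [-0.4, -0.5, -0.1]
grip_width: 0.316
gripper_force: 0.0
```

move_arm(
  targets=[0,0,0.5,0,0,0,0,0,1,0,0,0,0,0,1,0,0,0,0,0,1,0,0,0,0,0,1,0,0,0,0,0,1,0,0,0,-0.5,0.5,1,0,0,0,-1,1,1,0,0,0,-1,1,0,0,0,0,-1,1,0,0,0,0,-1,1,0,0,0,0,-1,1,0,0,0,0,-1,1,0,0,0,0,-1,1,0,0,0,0,0,0,0,0,0,0],
)

```text
time: 29.68
ee_pos: [0.456, 0.1129, 0.2361]
ee_rot: [0.159, 3.137, 0.001]
contact_force: [-0.2, -0.1, -0.0]
grip_width: 0.317
gripper_force: 0.0
```

```bash
python3 pan.py
```

```text
scene (1321, 58.96)
lever (124, 'cup', -0.004)
[0.4571 0.1123 0.2361] [-0.2799  1.1856  0.3742]
```

View pics/last.png

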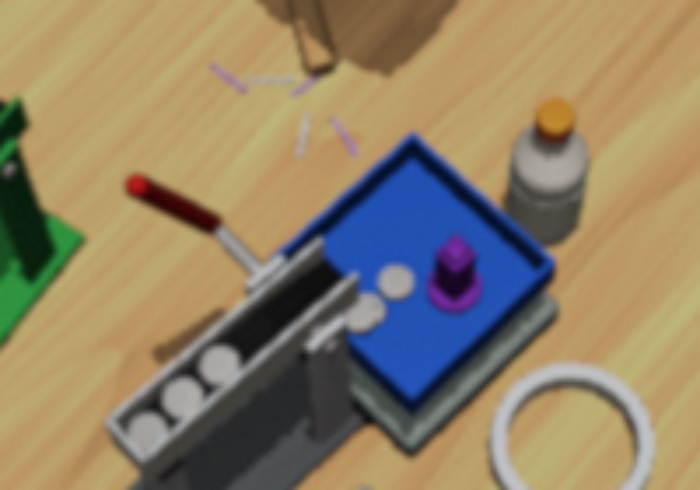

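The clip stands upright in the pan at (456,280) beside the discs at (397,282) and (365,312). Three discs remain in the level cup, and the pan has sunk 20 mm (12 for the discs, 8 for the clip). The arm is clear, so I'm handing in.

```bash
python3 -c "
from rig import robot
print(robot.sign_off())"
```

```text
the job is handed in; nothing more can be done
None
```

The kit is made up and handed in at about 30 s: three discs and the purple clip are in the blue pan, the other three discs are in the level cup, and nothing else was moved.

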